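# Span-calibrate a load cell: hang the test weight, hold the recessed button

### The arm

A 7-joint arm with a two-finger parallel gripper is mounted at the origin on a cart in front of the work surface, level with it; the furniture and walls round the work are solid. World frame = base frame: x ahead of the robot, y to its left, z up, the work surface at z = 0. Lengths are in m, angles in rad, forces in N, time in s.
With the tool pointing down it reaches from about 0.4 to 0.85 m from the base axis. Payload 4.5 kg.
Tool frame: the origin (TCP) lies midway between the tips of the shut fingers; the grasp point (between the pads) lies 19 mm behind it (r.grip_point_offset is the distance from the TCP to the grasp point, in m); z points along the fingers, y is the line along which they close (so a half turn about z gives the same grasp; the last joint's range is limited). The gripper opens to 88 mm and grips with 3 to 60 N. Pads are 18 mm wide; open, the fingers measure 123 mm over their backs; the gripper's body (75 mm by 187 mm) begins 45 mm behind the grasp point.
Start: joints at [-1.163, 0.689, -0.195, 1.565, 0.157, 0.902, -0.215], TCP at [0.228, 0.582, 0.208] pointing down, gripper open.
Joint ranges: [-3.01, 3.01], [-0.46, 2.08], [-1.47, 1.51], [0.13, 2.56], [-1, 4.14], [0.04, 2.09], [-2.66, 2.66]. Speed limits (rad/s): [2.57, 2.57, 3.14, 3.14, 3.14, 3.14, 3.14].

### API

Orientations are given as a unit quaternion [x, y, z, w].
In Python, from plant import r, optics gives the robot as it stands.
- The arm moves only by the shell command python3 -m pendant 'ROWS' [OPENING] [FORCE]. ROWS is JSON, a list of rows, each a list of 6 numbers: the shift along the tool's x, y, z as a fraction of full scale, then the turn, a rotation vector about the tool's x, y, z as a fraction of full scale. A call has 1 to 5 rows; each row shifts and turns the commanded pose from where the row before left it, along the tool's axes as they then stand; what a row does not reach is not made up. Full scale, the value 1, is 0.025 m for a shift and pi rad for a turn. A row lasts 1/12 s, in which the tool goes at most 41.7 mm and 7.16 degrees, less where a joint would pass 70% of its speed; a pose out of reach is approached as far as the arm can. A call with a number of a shift or a turn outside -1 to 1 is refused whole. A call with a gripper value outside its range is refused whole. OPENING is the opening, from -1 (shut) to 1 (fully open), set as the call begins (- or left out, the last holds). The fingers move at their own pace and stop on an object; FORCE is the grip in N (left out, the last holds). Time passes only in rows, so rows that do not move let the fingers close. It gives the time, the measured TCP pose, the force, the opening and the grip force at its end, in the units of the state.
- r.get_state(): the state, without advancing time (a new reading comes with each control period).
- optics.snapshot(name): name is "scene" or "side" or "wrist"; returns (picture, depth): 400x640x3 uint8, blue, green, red; 400x640 float32, m along the optical axis (not along the pixel's ray), 0 where there is no reading.
- optics.calibration(name): a dict with "vfov" (degrees; the focal length in pixels is half the picture's height over the tangent of half this angle, whatever the lens; pixels are square), "cx", "cy" (the principal point, pixels), "cam_to_world" (4x4, takes a point from camera to world coordinates); the wrist camera has in their place "tool_from_camera" (4x4, takes a point from camera to tool coordinates, whose origin is the TCP and whose axes are the flange's). Camera axes: x right, y up, looking along -z (the intrinsics and any distortion apply to the point x, -y, -z); pixel columns grow to the right and rows downward; lengths in m; the calibration is good to about 2 mm. The wrist camera is an equidistant fisheye: a pixel r from the principal point sees the ray r / f radians off the axis. A picture is of the moment at which its call begins: read the wrist's pose just before it. calibration takes no time and is no camera call.
- r.finish_job(): hands the job in; it is judged then, once.
The state is a dict: "clock": time; "q": joint angles; "qd": joint speeds; "joint_torque": joint torques, N m; "tool_pos": TCP position; "eef_rot": TCP orientation; "contact_force": force on the tool from outside, world axes, zero at the start; "moment": the same for the moment, N m; "opening": opening from 0.0 (shut) to 1.0 (fully open); "finger_force": force on a finger pad.
Only numpy, scipy, OpenCV 4.12 (cv2) and the standard library are available. Lean on these libraries where they do the work, as an engineer would, in place of code of your own. Each camera call takes 0.05 s, during which the arm holds its last target. There are 200 camera calls.

### The job

Calibrate the load cell: hang the brass test weight by its bail handle in the hook of the stand and let go of it, so that it hangs free and still. Only then take the orange stylus from its blue holder, reach with it through the blue-ringed opening of the white indicator unit and push the recessed button fully down; finish while still holding the button down with the stylus in the gripper. Never press the button behind the red ring, and leave the other things on the table where they are.

Things in the scene. Friction and masses are not known exactly. Their poses are not given: they have to be found in the camera images.
- weight: test weight, 0.28 to 0.44 kg: brass cylinder 56 mm across, 50 high; origin at the centre of its underside, z up. Over it a rigid bail handle of 6 mm bar in its y-z plane: legs at y = +-25 mm, crossbar along y; opening under the bar 44 mm wide, 60 high. On the bar's middle a black square grip post, 14 x 14 mm, sides along x and y, 116 to 158 mm above the origin: grip it from above
- weight_bar (a point): middle of the axis of the crossbar of the weight's handle, 113 mm above the weight's origin; this bar lies in the hook when hung (the grip post then ends about 213 mm above the table: carry things over or round it)
- stand: load-cell stand, fixed: base 110 x 90 x 12 mm, origin at the centre of its underside, z up. Column with load-cell block at x = 25 to 55 mm, 44 mm wide, top at 176 mm. From it a strap hook, 18 mm wide, 5 thick, runs level along -x (towards the robot) to an upturned lip. The weight goes in along +x over the lip, crossbar along the stand's y, then down
- hook_seat (a point): bottom of the hook's V-shaped seat, on the strap's upper face, 165 mm above the table, 30 mm before the stand's origin (-x); axes as the stand's. The seat's sides rise 7 mm over 19 mm to front and rear; at the front, 20 mm before the seat (-x), the lip tops out 18 mm above it. The hanging crossbar's axis lies 3 mm above the seat
- unit: white and grey indicator unit, fixed, 90 x 90 x 48 mm, origin at the centre of its underside, z up; in its top two round openings 12 mm in diameter, one with a blue ring and one with a red ring (42 mm apart along its y), and behind them (+x) a dark display. Behind each opening, 16 mm below the top face, is a button 9 mm in diameter
- cal_mouth (a point): centre of the blue-ringed opening, at the level of the unit's top face (48 mm above the table)
- wipe_mouth (a point): centre of the red-ringed opening, same level
- cal_button (a joint): blue button behind the blue-ringed opening: travel 0 (out) to 0.005 m (fully down), pressed straight down; sprung, 2.5 N starts it, 5 N holds it fully down, on a hard stop
- wipe_button (a joint): red button behind the red-ringed opening, the same; never to be pressed
- stylus: stylus, 40 g, 117 mm long, upright in the holder; origin at the end of its tip, z towards the handle. Round steel pin 5 mm across, 40 long; round black collar 20 mm across from 40 to 45 mm; orange square handle 14 x 14 mm, sides along x and y, from 45 to 117 mm: grip it across two flat sides, about 85 mm above the tip
- holder: blue holder block, fixed, 60 x 60 x 46 mm, origin at the centre of its underside; the stylus stands in an 8 mm through hole at its middle, the collar resting on the block's top, tip 6 mm above the table
- petri_dish: bystander: flat clear dish, 90 mm in diameter, 14 mm high
- brass_weight: bystander: small brass knob weight, 25 mm in diameter, 30 mm high
- tape_roll: bystander: black roll of tape, 56 mm in diameter, 19 mm high
- eraser: bystander: white and blue eraser, 19 x 40 x 12 mm

How it is judged:
On the way, in this order (a step that is already met when the one before it is completed fails the run):
1. the weight hangs by its handle bar in the hook, still and let go (horizontal distance between weight_bar and hook_seat below 0.022 m and z of weight_bar in the frame of hook_seat between -0.004 and 0.01 m and angle between weight's own z axis and vertical below 0.25 rad and contact force between weight and stand above 1 N and contact force between the fingers and weight below 0.1 N and linear speed of weight below 0.05 m/s), for 0.3 s.
2. the stylus, held in the gripper, keeps the blue button down (horizontal distance between weight_bar and hook_seat below 0.022 m and z of weight_bar in the frame of hook_seat between -0.004 and 0.01 m and angle between weight's own z axis and vertical below 0.25 rad and contact force between weight and stand above 1 N and value of joint cal_button above 0.0038 m and contact force between stylus and unit above 1.5 N and contact force between the fingers and stylus above 2 N), for 0.5 s.
At the end, for the whole second after the job is handed in: Weight hangs free and still in the hook (bar within 22 mm of the seat horizontally, -4 to 10 mm over it, tilt under 0.25 rad, untouched by the fingers); the gripped stylus presses the unit with over 1.5 N and keeps the blue button over 3.8 mm down (all of step 2 and contact force between the fingers and weight below 0.1 N and linear speed of weight below 0.05 m/s); the arm keeps its last pose, push and grip.
It fails at once if blue button pressed (over 1.5 mm) while the weight is not hanging in the hook (value of joint cal_button above 0.0015 m and (horizontal distance between weight_bar and hook_seat above 0.03 m or z of weight_bar in the frame of hook_seat above 0.02 m)).
It fails at once if red button pressed (over 1.5 mm) (value of joint wipe_button above 0.0015 m).
It fails at once if a bystander (dish, eraser, small brass weight, tape roll) shifted more than 30 mm (distance of any of petri_dish, brass_weight, tape_roll, eraser from where it was at the start of the episode above 0.03 m).
It also fails if it takes over 67 s, if anything falls off the work surface, if the arm or the gripper's body presses on something with over 40 N, if the wrist force passes 120 N, or if a joint passes its speed limit or range.

## Working session

There is one attempt and no reset: what is moved stays moved. The work goes in short steps, Python scripts to look and compute and a shell command to move; the robot and the scene stay as the last step left them, time stands still between calls to the robot, and variables do not carry over. Pictures are saved under pics/ and viewed, at most 10 in all, crops included, and the job is handed in when it is done.

```bash
ls; mkdir -p pics; python3 - <<'E'
from plant import r, optics
import cv2, numpy as np
print(r.get_state())
for n in ("scene","side"):
    p,d=optics.snapshot(n); cv2.imwrite(f"pics/{n}0.png",p); np.save(f"pics/{n}0.npy",d); c=optics.calibration(n); print(n,c)
print(optics.calibration("wrist"))
E
```

```text
pics
{'clock': 0.0, 'q': array([-1.16317387,  0.68996916, -0.19450143,  1.56633734,  0.15731   ,
        0.90250454, -0.21509489]), 'qd': array([ 7.52066437e-04,  2.56221219e-04,  1.46834202e-03, -1.48384269e-04,
        5.25866257e-05, -1.42055415e-03, -7.99320660e-04]), 'joint_torque': array([ 7.36902712e-04, -5.27553678e+01, -1.26685560e+00, -1.53424805e+01,
       -5.26647794e-02,  6.56817545e-03,  1.80722836e-04]), 'tool_pos': array([0.2280447 , 0.58117439, 0.2075208 ]), 'eef_rot': array([ 1.85782871e-01,  9.82590398e-01, -9.08293674e-04, -9.51654758e-05]), 'contact_force': array([ 0.31022615, -0.31576539,  0.53479103]), 'moment': array([ 0.00585776,  0.00460601, -0.02166604]), 'finger_force': 0.0, 'opening': 1.0014847066042067}
scene {'vfov': 50.1129961270883, 'cx': 320.3949725517844, 'cy': 194.50657400897063, 'cam_to_world': array([[-0.91407571,  0.20421752, -0.35037237,  0.05279213],
       [-0.40510436, -0.49999655,  0.76543707,  1.14771998],
       [-0.01886932,  0.84160481,  0.53976411,  0.80697547],
       [ 0.        ,  0.        ,  0.        ,  1.        ]])}
side {'vfov': 44.003935858365296, 'cx': 327.38280391720303, 'cy': 199.95684212300935, 'cam_to_world': array([[ 0.47306107,  0.53523739, -0.69981009, -0.49008529],
       [-0.8808928 ,  0.30134537, -0.36499156, -0.35967365],
       [ 0.0155274 ,  0.78912097,  0.61404153,  1.029162  ],
       [ 0.        ,  0.        ,  0.        ,  1.        ]])}
{'vfov': 65.70646984690485, 'cx': 319.30296655268074, 'cy': 191.3572494107967, 'tool_from_camera': array([[ 8.03306419e-04,  9.62700056e-01,  2.70569688e-01,
         6.90331194e-02],
       [ 9.99999530e-01, -9.20160269e-04,  3.05031585e-04,
         3.79569682e-04],
       [ 5.42621401e-04,  2.70569316e-01, -9.62700343e-01,
        -1.76011235e-01],
       [ 0.00000000e+00,  0.00000000e+00,  0.00000000e+00,
         1.00000000e+00]])}
```

View pics/scene0.png

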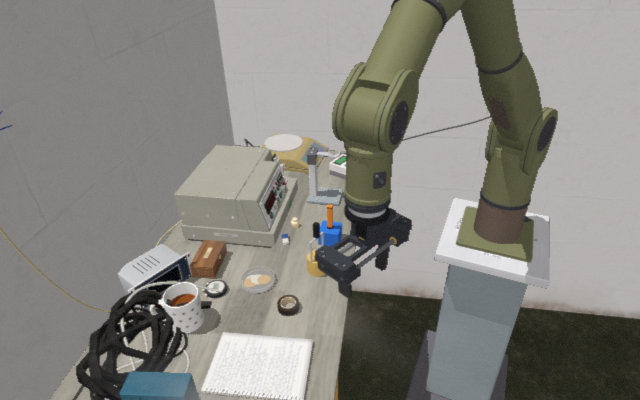

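View pics/side0.png

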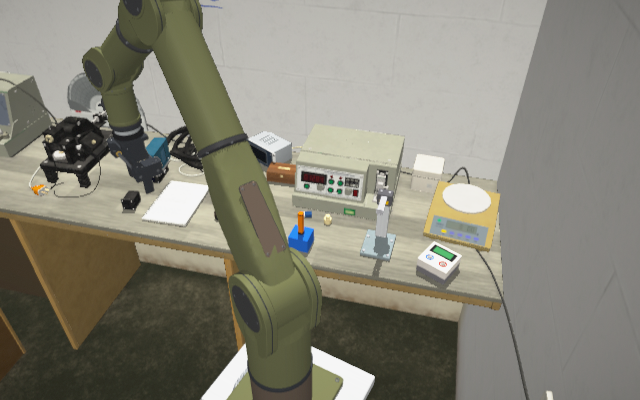

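The scene view shows the weight (brass at ~(315,262), black post ~(316,230)) partly hidden by the gripper. It also shows the holder with stylus (330,232), stand (322,185), unit (342,163), dish (258,280), tape (288,304), knob (295,222) and eraser (285,238). In the side view are the holder (301,238), stylus (300,222), stand (380,235) and unit (438,262), with the blue ring ~(430,258) and the red ring ~(443,264).

```bash
cat > h.py <<'E'
import numpy as np, cv2
from plant import r, optics
from scipy.spatial.transform import Rotation as R
def cal(n):
    c=optics.calibration(n); return c, 200/np.tan(np.radians(c["vfov"])/2)
def rays(n,uv,st=None):
    """origin, direction (with unit depth along optical axis) for pixels"""
    c,f=cal(n); uv=np.atleast_2d(uv).astype(float)
    x=(uv[:,0]-c["cx"])/f; y=(uv[:,1]-c["cy"])/f
    if n=="wrist":
        t=np.hypot(x,y); k=np.where(t>1e-9,np.tan(t)/np.maximum(t,1e-9),1); x=x*k; y=y*k
        T=np.eye(4); T[:3,:3]=R.from_quat(st["eef_rot"]).as_matrix(); T[:3,3]=st["tool_pos"]
        M=T@c["tool_from_camera"]
    else: M=c["cam_to_world"]
    return M[:3,3], np.c_[x,-y,-np.ones(len(x))]@M[:3,:3].T
def plane(n,uv,z,st=None):
    o,d=rays(n,uv,st); return o+d*((z-o[2])/d[:,2])[:,None]
def cloud(n,dep,st=None):
    v,u=np.mgrid[:400,:640]; o,d=rays(n,np.c_[u.ravel(),v.ravel()],st)
    return (o+d*dep.reshape(-1,1)).reshape(400,640,3)
def snap(n,name):
    st=r.get_state(); p,d=optics.snapshot(n); cv2.imwrite(f"pics/{name}.png",p); np.save(f"pics/{name}.npy",d); return st,p,cloud(n,d,st)
E
python3 - <<'E'
from h import *
np.set_printoptions(precision=4,suppress=True)
for n in("scene","side"):
    p=cv2.imread(f"pics/{n}0.png"); C=cloud(n,np.load(f"pics/{n}0.npy")); h=cv2.cvtColor(p,cv2.COLOR_BGR2HSV)
    print(n)
    def rep(t,m,box):
        mm=np.zeros(m.shape,bool); a,b,c,d=box; mm[b:d,a:c]=m[b:d,a:c]; mm&=(C[...,2]>-.05)
        if mm.sum()<3: print(t,mm.sum());return
        q=C[mm]; print(t,mm.sum(),"med",np.median(q,0),"p3",np.percentile(q,3,0),"p97",np.percentile(q,97,0))
    bl=(abs(h[...,0].astype(int)-109)<12)&(h[...,1]>150)&(h[...,2]>80); og=(abs(h[...,0].astype(int)-11)<6)&(h[...,1]>190)
    br=(abs(h[...,0].astype(int)-21)<5)&(h[...,1]>110); dk=h[...,2]<60
    if n=="scene":
        rep("hold",bl,(310,210,350,250)); rep("sty",og,(320,200,340,232)); rep("wt",br,(300,245,325,280)); rep("post",dk,(308,218,321,242))
        rep("tape",dk,(275,292,302,318))
    else:
        rep("hold",bl,(285,220,320,255)); rep("sty",og,(290,205,310,235))
        rep("blue ring",(abs(h[...,0].astype(int)-109)<14)&(h[...,1]>90),(420,245,450,275)); rep("red ring",((h[...,0]<8)|(h[...,0]>172))&(h[...,1]>80),(420,245,460,280))
        rep("unit",(h[...,1]<30)&(h[...,2]>190),(410,235,470,285))
    w=(C[...,2]>.15)&(C[...,2]<.185)&(C[...,0]>.4)&(C[...,1]<-.0)&(C[...,0]<.8)
    rep("z150-185",w,(0,0,640,400))
E
cat > crop.py <<'E'
import sys,cv2
a,x0,y0,x1,y1,o=sys.argv[1:]; p=cv2.imread(a)[int(y0):int(y1),int(x0):int(x1)]; k=min(800/p.shape[1],600/p.shape[0]); cv2.imwrite(o,cv2.resize(p,None,fx=k,fy=k,interpolation=cv2.INTER_NEAREST))
E
python3 crop.py pics/scene0.png 240 130 400 250 pics/c1.png;  python3 crop.py pics/side0.png 280 170 480 300 pics/c2.png
```

```text
scene
hold 384 med [0.439  0.2421 0.0432] p3 [0.4168 0.194  0.0045] p97 [0.4757 0.2532 0.0488]
sty 70 med [0.4468 0.2257 0.0922] p3 [0.4426 0.2227 0.0539] p97 [0.4522 0.2293 0.1232]
wt 203 med [0.4301 0.3799 0.0304] p3 [0.4085 0.3477 0.0052] p97 [0.4503 0.3851 0.0515]
post 75 med [0.4274 0.3615 0.1412] p3 [0.423  0.3544 0.1192] p97 [0.4347 0.365  0.1576]
tape 82 med [0.4286 0.5316 0.0115] p3 [0.4141 0.5137 0.0043] p97 [0.4513 0.5355 0.0184]
z150-185 268 med [ 0.7353 -0.3166  0.1673] p3 [ 0.6756 -0.3354  0.151 ] p97 [ 0.795  -0.2994  0.1839]
side
hold 457 med [0.4287 0.2073 0.0444] p3 [0.4174 0.1849 0.0069] p97 [0.4741 0.2439 0.0521]
sty 88 med [0.4454 0.2157 0.0909] p3 [0.4421 0.2104 0.0559] p97 [0.4499 0.2233 0.1223]
blue ring 7 med [ 0.5329 -0.1448  0.0524] p3 [ 0.526  -0.1608  0.0497] p97 [ 0.5434 -0.1427  0.0567]
red ring 16 med [ 0.524  -0.197   0.0518] p3 [ 0.5185 -0.2029  0.0471] p97 [ 0.5364 -0.1836  0.0565]
unit 650 med [ 0.5331 -0.1748  0.0497] p3 [ 0.5024 -0.2224  0.0269] p97 [ 0.6001 -0.127   0.0544]
z150-185 502 med [ 0.5625 -0.3602  0.1684] p3 [ 0.4101 -0.4052  0.1509] p97 [ 0.7807 -0.0019  0.1838]
```

View pics/c2.png

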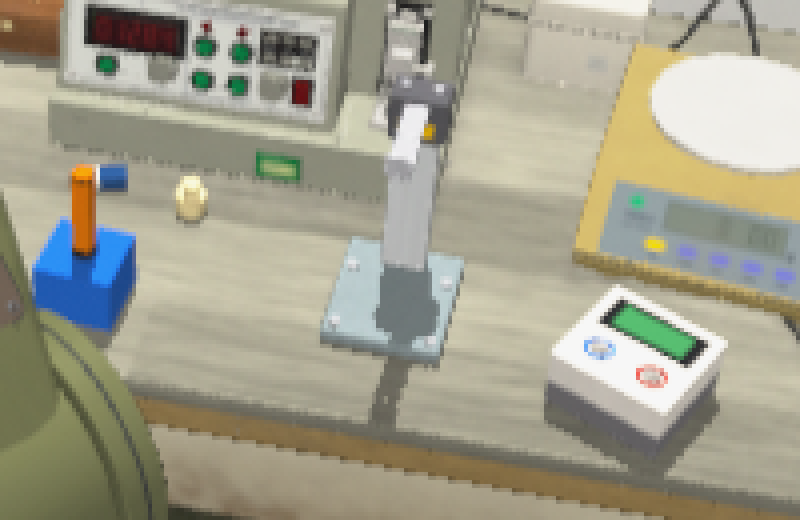

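```bash
python3 -m pendant '[[0,0,-1,0,0,-0.03],[0,0,-1,0,0,-0.03],[0,0,-1,0,0,-0.03],[0,0,-1,0,0,-0.03],[0,0,0,0,0,0]]'
python3 -m pendant '[[-0.9,-0.9,0,0,0,0],[-0.9,-0.9,0,0,0,0],[-0.9,-0.9,0,0,0,0],[-0.9,-0.9,0,0,0,0],[-0.9,-0.9,0,0,0,0]]'
python3 -m pendant '[[-0.9,-0.9,0,0,0,0],[-0.9,-0.9,0,0,0,0],[-0.9,-0.9,0,0,0,0],[-0.9,-0.9,0,0,0,0],[0,0,0,0,0,0]]'
python3 - <<'E'
from h import *
np.set_printoptions(precision=4,suppress=True)
st,p,C=snap("wrist","w1"); print(st["tool_pos"],st["eef_rot"])
st,p,C=snap("side","s1")
c=np.array([[352,237],[465,262],[438,360],[320,340]])/4+[280,170]
print("base corners z12",plane("side",c,.012))
print("rings",plane("side",np.array([[599,348],[652,376]])/4+[280,170],.048))
print("unit top corners",plane("side",np.array([[618,287],[727,345],[655,425],[552,355]])/4+[280,170],.048))
h=cv2.cvtColor(p,cv2.COLOR_BGR2HSV)
g=(C[...,2]>.158)&(C[...,2]<.19)&(abs(C[...,0]-.57)<.12)&(abs(C[...,1])<.1)
v,u=np.nonzero(g); print(np.c_[u,v,C[g]][::12])
E
```

```text
clock: 0.52
tool_pos: [0.2288, 0.5845, 0.3132]
eef_rot: [-0.003, 1.0, 0.004, 0.001]
contact_force: [0.2, 0.9, 0.1]
opening: 1.001
finger_force: 0.0
clock: 0.93
tool_pos: [0.3417, 0.468, 0.3075]
eef_rot: [-0.001, 1.0, -0.001, -0.0]
contact_force: [0.1, -0.4, -0.5]
opening: 1.002
finger_force: 0.0
clock: 1.35
tool_pos: [0.4375, 0.3726, 0.3071]
eef_rot: [0.005, 1.0, -0.003, 0.001]
contact_force: [1.1, 0.1, -0.9]
opening: 1.0
finger_force: 0.0
[0.4375 0.3726 0.3071] [ 0.0045  1.     -0.0031  0.0014]
base corners z12 [[ 0.6003  0.0643  0.012 ]
 [ 0.6163 -0.0238  0.012 ]
 [ 0.5076 -0.0466  0.012 ]
 [ 0.4845  0.0372  0.012 ]]
rings [[ 0.5389 -0.1526  0.048 ]
 [ 0.5304 -0.1941  0.048 ]]
unit top corners [[ 0.6065 -0.144   0.048 ]
 [ 0.5861 -0.2312  0.048 ]
 [ 0.4864 -0.2103  0.048 ]
 [ 0.516  -0.1259  0.048 ]]
[[379.     188.       0.6072   0.0441   0.1748]
 [387.     189.       0.6135   0.0216   0.1753]
 [388.     190.       0.608    0.0163   0.1772]
 [384.     191.       0.5931   0.0229   0.1809]
 [380.     192.       0.5835   0.0311   0.1806]
 [392.     192.       0.6052   0.0027   0.1769
[... 166 characters left out ...]
  0.5874   0.0047   0.1771]
 [384.     196.       0.5751   0.0149   0.1779]
 [380.     197.       0.585    0.0302   0.1619]
 [392.     197.       0.5942  -0.0027   0.1682]
 [389.     198.       0.5861   0.0032   0.1677]
 [387.     199.       0.5848   0.0084   0.163 ]
 [388.     200.       0.5854   0.0052   0.1602]
 [389.     201.       0.583    0.0011   0.1598]
 [384.     203.       0.5492   0.0036   0.1747]
 [382.     205.       0.5388   0.0052   0.1741]
 [380.     207.       0.5335   0.0085   0.1695]
 [383.     208.       0.5354   0.0001   0.1678]
 [379.     210.       0.5088   0.0016   0.1789]
 [383.     211.       0.5262  -0.0041   0.1653]
 [381.     213.       0.506   -0.006    0.1734]]
```

View pics/w1.png

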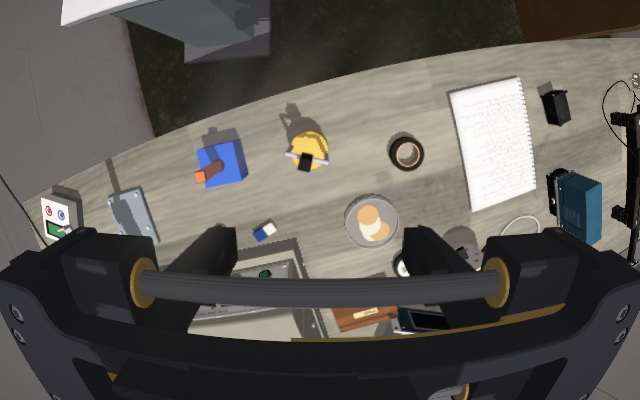

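The wrist view shows the weight at (308,150), its post at (306,160), the bar ends at about (286,152) and (328,166), the holder (222,163), stand base (132,215), unit (58,215), dish (372,220) and tape (406,153). Next I compute the weight's pose.

```bash
python3 crop.py pics/w1.png 270 120 350 180 pics/c3.png; python3 - <<'E'
from h import *
np.set_printoptions(precision=4,suppress=True)
st={"tool_pos":np.array([0.4375,0.3726,0.3071]),"eef_rot":np.array([0.0045,1,-0.0031,0.0014])}
p=cv2.imread("pics/w1.png"); h=cv2.cvtColor(p,cv2.COLOR_BGR2HSV); C=cloud("wrist",np.load("pics/w1.npy"),st)
b=np.zeros((400,640),bool); b[120:185,270:350]=1
top=b&(C[...,2]>.15)&(C[...,2]<.17); q=C[top]; v,u=np.nonzero(top)
print("post top",len(q),q.mean(0),q.min(0),q.max(0),plane("wrist",[[(u.min()+u.max())/2,(v.min()+v.max())/2]],.158,st))
print(cv2.minAreaRect(np.float32(q[:,:2])))
bar=b&(C[...,2]>.100)&(C[...,2]<.122); q=C[bar]; print("bar",len(q),q.mean(0),q[q[:,1].argmin()],q[q[:,1].argmax()])
w,V=np.linalg.eigh(np.cov(q[:,:2].T)); print("dir",V[:,1],w)
br=b&(h[...,0]>15)&(h[...,0]<30)&(h[...,1]>110); q=C[br&(C[...,2]>.044)&(C[...,2]<.056)]; print("top disc",len(q),cv2.minEnclosingCircle(np.float32(q[:,:2])))
E
```

```text
post top 172 [0.4304 0.3555 0.1571] [0.4234 0.3478 0.1501] [0.438  0.3639 0.1595] [[0.4298 0.356  0.158 ]]
((0.43105241656303406, 0.3555618226528168), (0.014399957843124866, 0.01416120957583189), 75.04265594482422)
bar 178 [0.4302 0.3548 0.1146] [0.4258 0.3287 0.1129] [0.4344 0.381  0.1018]
dir [0.2228 0.9749] [0.     0.0003]
top disc 794 ((0.4305250942707062, 0.35531213879585266), 0.02773481234908104)
```

View pics/c3.png

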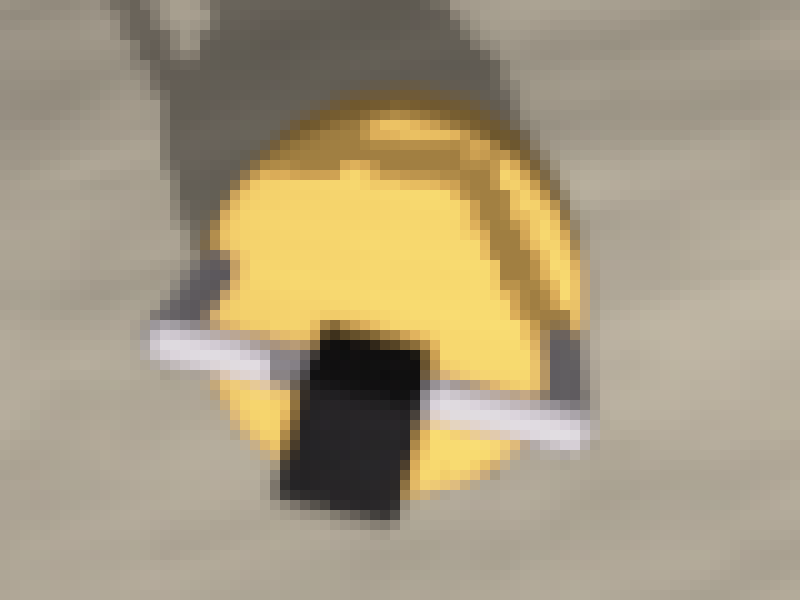

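The crop shows the post top (~(355,430) in the crop) and a slightly slanted bar. The numbers agree: weight centre (0.4305, 0.3555) and bar yaw about -13°.

```bash
python3 -m pendant '[[0.28,-0.68,0,0,0,0],[0,0,1,0,0,0.036],[0,0,1,0,0,0.036],[0,0,1,0,0,0],[0,0,0,0,0,0]]'; python3 -m pendant '[[0,0,0,0,0,0]]'
```

```text
clock: 1.87
tool_pos: [0.4205, 0.3619, 0.229]
eef_rot: [0.11, 0.994, -0.003, -0.003]
contact_force: [-0.4, 0.4, 0.2]
opening: 1.0
finger_force: 0.0
clock: 1.95
tool_pos: [0.4226, 0.3637, 0.2325]
eef_rot: [0.11, 0.994, -0.001, -0.001]
contact_force: [-0.2, -0.5, 0.5]
opening: 0.998
finger_force: 0.0
```

```bash
cat > post.py <<'E'
from h import *
import sys
np.set_printoptions(precision=4,suppress=True)
st,p,C=snap("wrist",sys.argv[1]); print(st["tool_pos"],st["eef_rot"],np.abs(st["qd"]).max())
g=(np.hypot(C[...,0]-.43,C[...,1]-.356)<.05)
q=C[g&(C[...,2]>.145)&(C[...,2]<.17)]; print("post",len(q),cv2.minAreaRect(np.float32(q[:,:2])),np.median(q[:,2]))
t=np.array([.4305,.3555,.122]); print("tool units",R.from_quat(st["eef_rot"]).inv().apply(t-st["tool_pos"])/.025)
E
python3 -m pendant '[[0,0,0,0,0,0]]'; python3 post.py w2
```

```text
clock: 2.03
tool_pos: [0.4241, 0.3645, 0.2343]
eef_rot: [0.11, 0.994, 0.001, 0.0]
contact_force: [-0.3, 0.7, -0.2]
opening: 1.002
finger_force: 0.0
[0.4241 0.3645 0.2343] [0.1104 0.9939 0.0008 0.0002] 0.015284698375223001
post 310 ((0.43133196234703064, 0.35534030199050903), (0.01314657460898161, 0.01522637065500021), 77.28663635253906) 0.15738637627155397
tool units [-0.3292 -0.3017  4.4921]
```

```bash
python3 -m pendant '[[-0.35,-0.31,0,0,0,0],[0,0,0.6,0,0,0],[0,0,0.4,0,0,0],[0,0,0,0,0,0],[0,0,0,0,0,0]]' 0 25; python3 -m pendant '[[0,0,0,0,0,0],[0,0,0,0,0,0]]'; python3 post.py w3
```

```text
clock: 2.5
tool_pos: [0.4312, 0.3532, 0.2083]
eef_rot: [0.111, 0.994, -0.0, -0.0]
contact_force: [0.3, 0.6, 0.3]
opening: 0.644
finger_force: 0.0
clock: 2.67
tool_pos: [0.4315, 0.354, 0.209]
eef_rot: [0.111, 0.994, 0.001, 0.0]
contact_force: [0.8, 0.4, -0.4]
opening: 0.513
finger_force: 0.0
[0.4315 0.354  0.209 ] [0.1111 0.9938 0.0006 0.0003] 0.0029254913157702347
post 352 ((0.43131542205810547, 0.3560679256916046), (0.013267004862427711, 0.014242980629205704), 78.03536987304688) 0.15732785880171693
tool units [0.0539 0.0458 3.4789]
```

```bash
python3 -m pendant '[[0.02,0.07,0.8,0,0,0],[0,0,0.8,0,0,0],[0,0,0.8,0,0,0],[0,0,0.6,0,0,0],[0,0,0.4,0,0,0]]' 0; python3 -m pendant '[[0,0,0,0,0,0],[0,0,0,0,0,0],[0,0,0,0,0,0]]';  python3 -m pendant '[[0,0,0,0,0,0],[0,0,0,0,0,0],[0,0,0,0,0,0],[0,0,0,0,0,0],[0,0,0,0,0,0]]' -1 40; python3 -m pendant '[[0,0,0,0,0,0],[0,0,0,0,0,0]]'
```

```text
clock: 3.13
tool_pos: [0.4307, 0.3551, 0.1222]
eef_rot: [0.111, 0.994, -0.0, -0.0]
contact_force: [0.3, -0.3, -0.3]
opening: 0.501
finger_force: 0.0
clock: 3.38
tool_pos: [0.4317, 0.356, 0.1243]
eef_rot: [0.111, 0.994, 0.001, 0.001]
contact_force: [-0.4, -0.2, -0.4]
opening: 0.499
finger_force: 0.0
clock: 3.8
tool_pos: [0.4313, 0.3554, 0.1236]
eef_rot: [0.111, 0.994, 0.0, 0.0]
contact_force: [-0.2, -0.4, 2.3]
opening: 0.149
finger_force: 39.5
clock: 3.97
tool_pos: [0.4313, 0.3552, 0.1236]
eef_rot: [0.111, 0.994, 0.0, 0.0]
contact_force: [0.6, -0.7, 2.2]
opening: 0.146
finger_force: 40.0
```

```bash
python3 -m pendant '[[0,0,-0.4,0,0,0],[0,0,-0.7,0,0,0],[0,0,-0.9,0,0,0],[0,0,-0.9,0,0,0],[0,0,-0.9,0,0,0]]'; python3 -m pendant '[[0,0,-0.9,0,0,0],[0,0,-0.9,0,0,-0.02],[0,0,-0.7,0,0,-0.025],[0,0,-0.4,0,0,-0.025],[0,0,0,0,0,-0.025]]';  python3 -m pendant '[[0,0,0,0,0,-0.025],[0,0,0,0,0,-0.019],[0,0,0,0,0,0],[0,0,0,0,0,0]]'
```

```text
clock: 4.38
tool_pos: [0.4305, 0.3548, 0.2192]
eef_rot: [0.111, 0.994, -0.001, -0.001]
contact_force: [-0.1, -0.4, -3.8]
opening: 0.143
finger_force: 40.0
clock: 4.8
tool_pos: [0.4316, 0.3561, 0.2935]
eef_rot: [-0.04, 0.999, 0.001, 0.002]
contact_force: [-0.2, -0.1, -3.3]
opening: 0.143
finger_force: 40.0
clock: 5.13
tool_pos: [0.4308, 0.3549, 0.2907]
eef_rot: [-0.106, 0.994, -0.0, -0.0]
contact_force: [-0.5, 0.6, -3.6]
opening: 0.144
finger_force: 40.0
```

Weight lifted (about 3.6 N). Now carry it over the stylus.

```bash
python3 -m pendant '[[0.05,-0.3,0,0,0,0],[0.1,-0.6,0,0,0,0],[0.12,-0.75,0,0,0,0],[0.12,-0.75,0,0,0,0],[0.12,-0.75,0,0,0,0]]'; python3 -m pendant '[[0.12,-0.75,0,0,0,0],[0.12,-0.75,0,0,0,0],[0.12,-0.75,0,0,0,0],[0.12,-0.75,0,0,0,0],[0.12,-0.75,0,0,0,0]]';python3 -m pendant '[[0.12,-0.75,0,0,0,0],[0.12,-0.75,0,0,0,0],[0.12,-0.75,0,0,0,0],[0.12,-0.75,0,0,0,0],[0.12,-0.75,0,0,0,0]]'; python3 -m pendant '[[0.12,-0.75,0,0,0,0],[0.12,-0.75,0,0,0,0],[0.12,-0.75,0,0,0,0],[0.12,-0.75,0,0,0,0],[0.1,-0.6,0,0,0,0]]'; python3 -m pendant '[[0.05,-0.3,0,0,0,0],[0,0,0,0,0,0],[0,0,0,0,0,0],[0,0,0,0,0,0]]'
python3 - <<'E'
from h import *
np.set_printoptions(precision=4,suppress=True)
for n in("wrist","side","scene"):
    st,p,C=snap(n,n+"4")
    g=(C[...,2]>.155)&(C[...,2]<.2)&(C[...,0]>.49)&(C[...,0]<.64)&(abs(C[...,1])<.06)
    q=C[g]; print(n,st["tool_pos"],st["eef_rot"],len(q))
    blk=q[q[:,0]>.565]; s=q[q[:,0]<.56]
    for t,a in(("block",blk),("strap",s)):
        if len(a)>4: print(t,len(a),cv2.minAreaRect(np.float32(a[:,:2])),np.median(a[:,2]))
E
```

```text
clock: 5.55
tool_pos: [0.4351, 0.2741, 0.2907]
eef_rot: [-0.106, 0.994, -0.0, -0.0]
contact_force: [-0.1, -0.3, -2.9]
opening: 0.147
finger_force: 40.0
clock: 5.97
tool_pos: [0.4403, 0.1792, 0.2909]
eef_rot: [-0.106, 0.994, -0.0, -0.0]
contact_force: [-0.3, -0.5, -2.8]
opening: 0.147
finger_force: 40.0
clock: 6.38
tool_pos: [0.4454, 0.0845, 0.2909]
eef_rot: [-0.106, 0.994, -0.0, -0.0]
contact_force: [0.2, -0.7, -2.7]
opening: 0.143
finger_force: 40.0
clock: 6.8
tool_pos: [0.4502, -0.0072, 0.2909]
eef_rot: [-0.105, 0.994, -0.0, -0.0]
contact_force: [-0.0, 0.5, -3.9]
opening: 0.143
finger_force: 40.0
clock: 7.13
tool_pos: [0.4511, -0.0112, 0.2909]
eef_rot: [-0.107, 0.994, 0.001, 0.0]
contact_force: [1.3, 1.0, -3.1]
opening: 0.146
finger_force: 40.0
wrist [ 0.4511 -0.0112  0.2909] [-0.1073  0.9942  0.0005  0.0002] 460
block 168 ((0.604015588760376, 0.02231036126613617), (0.01191290095448494, 0.042011138051748276), 8.290053367614746) 0.17559657276311488
strap 278 ((0.5497307181358337, 0.011861314065754414), (0.022271698340773582, 0.016368260607123375), 12.0152587890625) 0.17116609160646282
side [ 0.4511 -0.0112  0.2909] [-0.1076  0.9942  0.0004  0.0002] 178
block 131 ((0.5897221565246582, 0.01780909299850464), (0.04685486480593681, 0.04366664960980415), 10.13300895690918) 0.17504286581516493
strap 39 ((0.5475365519523621, 0.009624871425330639), (0.024789869785308838, 0.016812361776828766), 13.224811553955078) 0.17406806582195822
scene [ 0.4511 -0.0113  0.2909] [-0.1076  0.9942  0.0003  0.0001] 204
block 127 ((0.586297333240509, 0.02173198200762272), (0.04404916986823082, 0.0499439500272274), 6.995387077331543) 0.17185477185212927
strap 73 ((0.5313171744346619, 0.010438662022352219), (0.05649684742093086, 0.02366495691239834), 4.697055816650391) 0.1691353366429691
```

View pics/wrist4.png

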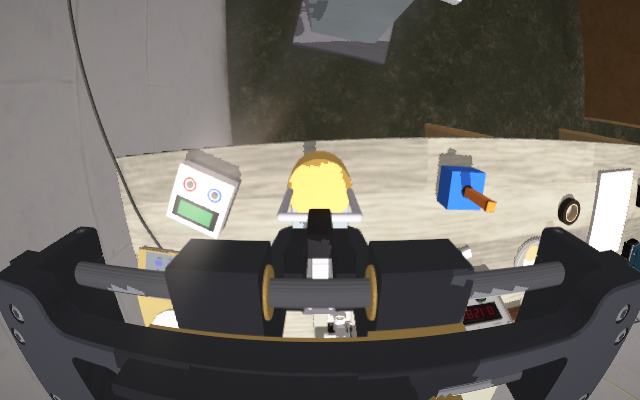

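The wrist view shows the held weight (320,185), the strap straight behind the post at (320,268), the holder (462,188), the unit rings blue (214,195) and red (190,184), and the tape roll (568,210). I'll locate the lip along x before inserting.

```bash
python3 - <<'E'
from h import *
np.set_printoptions(precision=4,suppress=True)
Rz=R.from_euler("z",-12,degrees=True)
for f,n in(("s1","side"),("side4","side"),("scene0","scene"),("scene4","scene")):
    C=Rz.apply(cloud(n,np.load(f"pics/{f}.npy")).reshape(-1,3)); C=C[(abs(C[:,1]+.104)<.012)&(C[:,2]>.155)&(C[:,2]<.195)&(C[:,0]>.47)&(C[:,0]<.575)]
    print(f,len(C)); 
    for a in np.arange(.475,.575,.006):
        q=C[(C[:,0]>=a)&(C[:,0]<a+.006)]
        if len(q): print("  %.3f n%d z %.3f..%.3f"%(a+.003,len(q),q[:,2].min(),q[:,2].max()))
E
```

```text
s1 145
  0.490 n5 z 0.176..0.185
  0.496 n31 z 0.167..0.188
  0.502 n3 z 0.167..0.176
  0.508 n1 z 0.171..0.171
  0.514 n1 z 0.165..0.165
  0.520 n6 z 0.166..0.174
  0.526 n12 z 0.166..0.174
  0.532 n13 z 0.169..0.176
  0.538 n10 z 0.173..0.177
  0.544 n9 z 0.173..0.177
  0.550 n11 z 0.171..0.178
  0.556 n6 z 0.172..0.177
  0.562 n6 z 0.173..0.177
  0.568 n12 z 0.158..0.180
  0.574 n19 z 0.163..0.182
side4 81
  0.526 n4 z 0.170..0.174
  0.532 n15 z 0.168..0.178
  0.538 n8 z 0.173..0.178
  0.544 n7 z 0.171..0.176
  0.550 n8 z 0.172..0.178
  0.556 n10 z 0.171..0.178
  0.562 n8 z 0.172..0.179
  0.568 n10 z 0.160..0.179
  0.574 n11 z 0.161..0.178
scene0 96
  0.496 n13 z 0.168..0.186
  0.502 n4 z 0.168..0.170
  0.508 n7 z 0.163..0.168
  0.514 n6 z 0.161..0.166
  0.520 n7 z 0.162..0.171
  0.526 n5 z 0.165..0.169
  0.532 n7 z 0.166..0.172
  0.538 n6 z 0.169..0.171
  0.544 n7 z 0.169..0.172
  0.550 n6 z 0.169..0.173
  0.556 n8 z 0.166..0.172
  0.562 n5 z 0.170..0.173
  0.568 n5 z 0.156..0.173
  0.574 n10 z 0.159..0.177
scene4 100
  0.496 n12 z 0.167..0.184
  0.502 n5 z 0.167..0.171
  0.508 n6 z 0.164..0.168
  0.514 n6 z 0.163..0.167
  0.520 n8 z 0.161..0.168
  0.526 n7 z 0.164..0.170
  0.532 n7 z 0.163..0.172
  0.538 n6 z 0.166..0.171
  0.544 n8 z 0.168..0.176
  0.550 n8 z 0.168..0.173
  0.556 n7 z 0.167..0.172
  0.562 n5 z 0.170..0.172
  0.568 n7 z 0.156..0.174
  0.574 n8 z 0.161..0.179
```

```bash
python3 -m pendant '[[0,0,0.5,0,0,0],[0,0,0.8,0,0,0],[0,0,0.8,0,0,0],[0,0,0.8,0,0,0],[0,0,0.4,0,0,0]]'; python3 -m pendant '[[0,0,0,0,0,0],[0,0,0,0,0,0],[-0.3,0,0,0,0,0],[-0.5,0,0,0,0,0],[-0.5,0,0,0,0,0]]';python3 -m pendant '[[-0.5,0,0,0,0,0],[-0.5,0,0,0,0,0],[-0.4,0,0,0,0,0],[-0.3,0,0,0,0,0],[0,0,0,0,0,0]]'; python3 -m pendant '[[0,0,0,0,0,0],[0,0,0,0,0,0]]'
```

```text
clock: 7.7
tool_pos: [0.4501, -0.012, 0.2065]
eef_rot: [-0.107, 0.994, 0.0, -0.001]
contact_force: [-0.7, -0.7, -3.0]
opening: 0.143
finger_force: 40.0
clock: 8.12
tool_pos: [0.4845, -0.0053, 0.2095]
eef_rot: [-0.107, 0.994, -0.0, 0.001]
contact_force: [-0.1, 0.5, -3.0]
opening: 0.147
finger_force: 40.0
clock: 8.53
tool_pos: [0.5272, 0.0043, 0.2092]
eef_rot: [-0.107, 0.994, 0.0, 0.002]
contact_force: [1.2, -0.4, -3.4]
opening: 0.143
finger_force: 40.0
clock: 8.7
tool_pos: [0.5236, 0.0031, 0.2084]
eef_rot: [-0.107, 0.994, -0.0, -0.001]
contact_force: [-0.5, 0.4, -3.0]
opening: 0.139
finger_force: 40.0
```

```bash
python3 -m pendant '[[0,0,0.3,0,0,0],[0,0,0.3,0,0,0],[0,0,0.25,0,0,0],[0,0,0.15,0,0,0],[0,0,0.1,0,0,0]]'; python3 -m pendant '[[0,0,0.05,0,0,0],[0,0,0.0,0,0,0],[0,0,0,0,0,0],[0,0,0,0,0,0]]'
```

```text
clock: 9.12
tool_pos: [0.5239, 0.0031, 0.1802]
eef_rot: [-0.107, 0.994, -0.0, -0.001]
contact_force: [-0.7, -0.8, 14.4]
opening: 0.141
finger_force: 40.0
clock: 9.45
tool_pos: [0.5248, 0.0034, 0.1803]
eef_rot: [-0.107, 0.994, -0.0, 0.001]
contact_force: [-2.3, 0.1, 5.1]
opening: 0.141
finger_force: 40.0
```

```bash
python3 -m pendant '[[0,0,0,0,0,0],[0,0,0,0,0,0],[0,0,0,0,0,0],[0,0,0,0,0,0],[0,0,0,0,0,0]]' 0; python3 - <<'E'
from h import *
np.set_printoptions(precision=4,suppress=True)
st,p,C=snap("wrist","w5"); print(st["tool_pos"])
g=(C[...,2]>.19)&(C[...,2]<.225)&(np.hypot(C[...,0]-.524,C[...,1]-.003)<.02); q=C[g]
print(len(q),cv2.minAreaRect(np.float32(q[:,:2])) if len(q)>3 else 0,np.percentile(q[:,2],[5,50,95]))
E
```

```text
clock: 9.87
tool_pos: [0.5245, 0.0034, 0.1795]
eef_rot: [-0.107, 0.994, 0.0, 0.0]
contact_force: [0.3, -0.2, -0.4]
opening: 0.485
finger_force: 0.0
[0.5245 0.0034 0.1795]
1109 ((0.522704005241394, 0.0026016244664788246), (0.01476533617824316, 0.014220272190868855), 11.020318984985352) [0.1938 0.2139 0.2154]
```

View pics/w5.png

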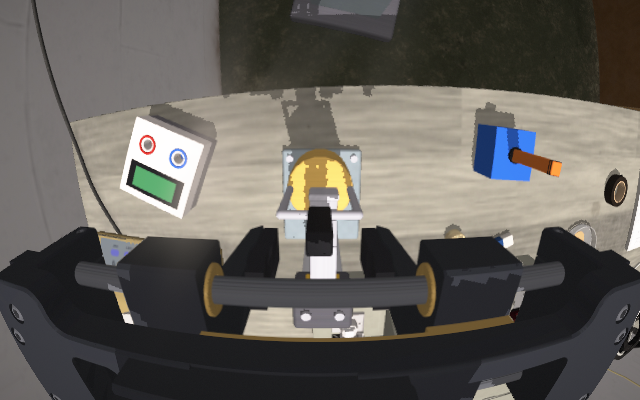

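The wrist view shows the weight hanging: post (320,225), bar across the strap at row ~213, fingers clear on both sides. The unit's blue ring is at (178,158) and its red ring at (147,145); the stylus handle runs (520,155)–(560,167).

```bash
python3 -m pendant '[[0,0,-0.2,0,0,0],[0,0,-0.4,0,0,0],[0,0,-0.6,0,0,0],[0,0,-0.8,0,0,0],[0,0,-0.9,0,0,0]]'; python3 -m pendant '[[0,0,-0.9,0,0,0],[0,0,-0.8,0,0,0],[0,0,-0.4,0,0,0],[0,0,0,0,0,0],[0,0,0,0,0,0]]'; python3 -m pendant '[[0,0,0,0,0,0],[0,0,0,0,0,0]]'
cat > m.py <<'E'
from h import *
import sys
np.set_printoptions(precision=4,suppress=True)
st,p,C=snap("wrist",sys.argv[1]); print(st["tool_pos"],st["eef_rot"],np.abs(st["qd"]).max())
h=cv2.cvtColor(p,cv2.COLOR_BGR2HSV); H=h[...,0].astype(int)
og=(abs(H-11)<7)&(h[...,1]>150)&(C[...,0]>.38)&(C[...,0]<.52)&(abs(C[...,1]-.21)<.08)
og|=(np.hypot(C[...,0]-.445,C[...,1]-.218)<.03)&(C[...,2]>.1)&(C[...,2]<.14)
q=C[og&(C[...,2]>.1155)]; 
if len(q)>4: print("stylus top",len(q),cv2.minAreaRect(np.float32(q[:,:2])),np.median(q[:,2]))
hb=(abs(H-109)<14)&(h[...,1]>120)&(abs(C[...,2]-.046)<.005)&(np.hypot(C[...,0]-.445,C[...,1]-.218)<.06); q=C[hb]
if len(q)>4: print("holder top",len(q),cv2.minAreaRect(np.float32(q[:,:2])),np.median(q[:,2]))
for t,m in(("blue",(abs(H-108)<15)&(h[...,1]>90)),("red",((H<8)|(H>172))&(h[...,1]>90))):
    m=m&(np.hypot(C[...,0]-.535,C[...,1]+.173)<.05)&(C[...,2]>.042)&(C[...,2]<.056)
    v,u=np.nonzero(m)
    if len(u)<6: print(t,len(u)); continue
    P=plane("wrist",np.c_[u,v],.048,st); print(t,len(u),cv2.minEnclosingCircle(np.float32(P[:,:2])),"depth z",np.median(C[m][:,2]), "mean",P.mean(0))
m=(np.hypot(C[...,0]-.54,C[...,1]+.175)<.08)&(abs(C[...,2]-.048)<.006); q=C[m]
if len(q)>50: print("unit top",len(q),cv2.minAreaRect(np.float32(q[:,:2])),np.median(q[:,2]))
E
python3 m.py w6
python3 - <<'E'
from h import *
st,p,C=snap("side","s6")
g=(C[...,2]>.14)&(C[...,2]<.225)&(np.hypot(C[...,0]-.524,C[...,1]-.003)<.035); q=C[g]; print(len(q),q[:,2].max())
E
```

```text
clock: 10.33
tool_pos: [0.5239, 0.0034, 0.2532]
eef_rot: [-0.107, 0.994, 0.0, -0.0]
contact_force: [-0.3, 0.5, -0.2]
opening: 0.498
finger_force: 0.0
clock: 10.75
tool_pos: [0.5246, 0.0034, 0.3054]
eef_rot: [-0.107, 0.994, -0.0, 0.001]
contact_force: [-0.8, 0.5, -1.2]
opening: 0.497
finger_force: 0.0
clock: 10.92
tool_pos: [0.5237, 0.0032, 0.3037]
eef_rot: [-0.107, 0.994, 0.0, -0.001]
contact_force: [-0.2, -0.7, -0.2]
opening: 0.5
finger_force: 0.0
[0.5237 0.0032 0.3037] [-0.1067  0.9943  0.0001 -0.001 ] 0.005200848387724522
stylus top 122 ((0.45090481638908386, 0.2187201827764511), (0.015353808179497719, 0.015962926670908928), 0.55631422996521) 0.12189456276180141
holder top 1121 ((0.45038217306137085, 0.21843144297599792), (0.059821613132953644, 0.06241016834974289), 10.563881874084473) 0.045498005255770246
blue 34 ((0.53777015209198, -0.15045560896396637), 0.010300058871507645) depth z 0.04919656902559111 mean [ 0.5375 -0.1511  0.048 ]
red 57 ((0.529101550579071, -0.1917431354522705), 0.010977841913700104) depth z 0.049426945721687376 mean [ 0.5293 -0.1916  0.048 ]
unit top 3283 ((0.5528731346130371, -0.17495478689670563), (0.0917598158121109, 0.09156421571969986), 78.56429290771484) 0.04794714834218933
188 0.21994075577357175
```

```bash
python3 -m pendant '[[0.05,0.4,0,0,0,0],[0.1,0.75,0,0,0,0],[0.1,0.85,0,0,0,0],[0.1,0.85,0,0,0,0],[0.1,0.85,0,0,0,0]]'; python3 -m pendant '[[0.1,0.85,0,0,0,0],[0.1,0.85,0,0,0,0],[0.1,0.85,0,0,0,0],[0.1,0.85,0,0,0,0],[0.1,0.85,0.3,0,0,0]]'; python3 -m pendant '[[0.1,0.75,0.7,0,0,0],[0.01,0.34,0.7,0,0,0],[0,0,0.3,0,0,0],[0,0,0,0,0,0],[0,0,0,0,0,0]]'; python3 -m pendant '[[0,0,0,0,0,0],[0,0,0,0,0,0]]'; python3 m.py w7; python3 crop.py pics/w7.png 240 110 400 230 pics/c7.png
```

```text
clock: 11.43
tool_pos: [0.4928, 0.093, 0.3043]
eef_rot: [-0.107, 0.994, 0.0, -0.0]
contact_force: [-0.1, -0.7, 0.9]
opening: 0.502
finger_force: 0.0
clock: 11.85
tool_pos: [0.4586, 0.1947, 0.2978]
eef_rot: [-0.107, 0.994, 0.001, 0.001]
contact_force: [0.0, -0.6, -0.1]
opening: 0.497
finger_force: 0.0
clock: 12.27
tool_pos: [0.4506, 0.2179, 0.2545]
eef_rot: [-0.106, 0.994, -0.0, -0.0]
contact_force: [-0.7, 0.8, -0.3]
opening: 0.5
finger_force: 0.0
clock: 12.43
tool_pos: [0.4514, 0.218, 0.2554]
eef_rot: [-0.106, 0.994, 0.0, 0.001]
contact_force: [0.8, -0.1, -0.2]
opening: 0.498
finger_force: 0.0
[0.4514 0.218  0.2554] [-0.1058  0.9944  0.0001  0.0008] 0.003548925035050566
stylus top 224 ((0.4204240143299103, 0.21594198048114777), (0.07590385526418686, 0.015156738460063934), 7.479977607727051) 0.12235292496207525
holder top 1806 ((0.4499704837799072, 0.21920731663703918), (0.06033904477953911, 0.059602685272693634), 11.207984924316406) 0.04559575485134068
blue 38 ((0.5378745198249817, -0.15051963925361633), 0.010951857082545757) depth z 0.04890217797488003 mean [ 0.537  -0.1496  0.048 ]
red 39 ((0.5297123193740845, -0.19164946675300598), 0.011075041256844997) depth z 0.04910590209265053 mean [ 0.5294 -0.1916  0.048 ]
unit top 1987 ((0.5528709888458252, -0.17474256455898285), (0.09303703904151917, 0.092903271317482), 79.38223266601562) 0.047861907099221335
```

View pics/c7.png

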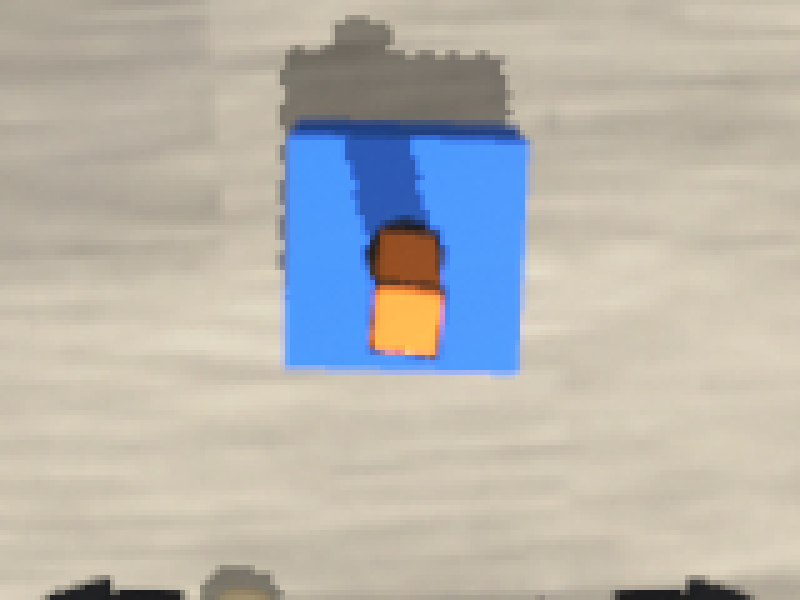

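The crop shows the holder square-on with the stylus top at crop (407,322), i.e. pixel (321.4,174.4). It is aligned with the tool within about 2°.

```bash
python3 - <<'E'
from h import *
st=r.get_state(); P=plane("wrist",[[321.4,174.4]],.123,st)[0]; print(P,st["tool_pos"]); P[2]=.073
print(R.from_quat(st["eef_rot"]).inv().apply(P-st["tool_pos"])/.025)
E
```

```text
[0.4508305  0.22021953 0.123     ] [0.45136069 0.21813521 0.25535137]
[0.01498529 0.08407709 7.29406207]
```

```bash
python3 -m pendant '[[0.02,0.06,0.6,0,0,0],[0,0,0.9,0,0,0],[0,0,0.9,0,0,0],[0,0,0.9,0,0,0],[0,0,0.9,0,0,0]]' 0; python3 -m pendant '[[0,0,0.9,0,0,0],[0,0,0.9,0,0,0],[0,0,0.7,0,0,0],[0,0,0.4,0,0,0],[0,0,0.2,0,0,0]]'; python3 -m pendant '[[0,0,0,0,0,0],[0,0,0,0,0,0],[0,0,0,0,0,0]]'; python3 -m pendant '[[0,0,0,0,0,0],[0,0,0,0,0,0],[0,0,0,0,0,0],[0,0,0,0,0,0],[0,0,0,0,0,0]]' -1 40; python3 -m pendant '[[0,0,0,0,0,0],[0,0,0,0,0,0]]'
```

```text
clock: 12.9
tool_pos: [0.4506, 0.2198, 0.1493]
eef_rot: [-0.106, 0.994, 0.0, 0.001]
contact_force: [0.4, -0.4, 0.7]
opening: 0.5
finger_force: 0.0
clock: 13.32
tool_pos: [0.4498, 0.2195, 0.0711]
eef_rot: [-0.106, 0.994, -0.0, -0.0]
contact_force: [-0.3, -0.4, -0.2]
opening: 0.5
finger_force: 0.0
clock: 13.57
tool_pos: [0.4505, 0.2202, 0.0729]
eef_rot: [-0.106, 0.994, 0.0, 0.001]
contact_force: [-0.0, 0.0, -0.2]
opening: 0.499
finger_force: 0.0
clock: 13.98
tool_pos: [0.4499, 0.22, 0.0723]
eef_rot: [-0.107, 0.994, 0.0, 0.0]
contact_force: [-0.1, 0.3, 1.7]
opening: 0.157
finger_force: 40.0
clock: 14.15
tool_pos: [0.45, 0.22, 0.0722]
eef_rot: [-0.107, 0.994, 0.0, 0.0]
contact_force: [-0.4, 0.2, 2.4]
opening: 0.157
finger_force: 40.0
```

```bash
python3 -m pendant '[[0,0,-0.4,0,0,0],[0,0,-0.7,0,0,0],[0,0,-0.95,0,0,0],[0,0,-0.95,0,0,0],[0,0,-0.95,0,0,0]]'; python3 -m pendant '[[0,0,-0.95,0,0,0],[0,0,-0.95,0,0,0],[0,0,-0.95,0,0,0],[0,0,-0.95,0,0,0],[0,0,-0.95,0,0,0]]'; python3 -m pendant '[[0,0,-0.95,0,0,0],[0,0,-0.6,0,0,0],[0,0,-0.3,0,0,0],[0,0,0,0,0,0],[0,0,0,0,0,0]]'
```

```text
clock: 14.57
tool_pos: [0.4492, 0.2197, 0.1716]
eef_rot: [-0.107, 0.994, -0.0, -0.001]
contact_force: [1.0, -0.2, -1.0]
opening: 0.156
finger_force: 40.0
clock: 14.98
tool_pos: [0.4492, 0.2196, 0.2906]
eef_rot: [-0.107, 0.994, -0.0, -0.0]
contact_force: [1.3, -0.3, -0.7]
opening: 0.155
finger_force: 40.0
clock: 15.4
tool_pos: [0.4494, 0.2196, 0.3351]
eef_rot: [-0.107, 0.994, -0.0, -0.0]
contact_force: [-0.2, -1.1, -0.6]
opening: 0.155
finger_force: 40.0
```

```bash
python3 -m pendant '[[0,-0.4,0,0,0,0],[0,-0.7,0,0,0,0],[-0.02,-0.8,0,0,0,0],[-0.02,-0.8,0,0,0,0],[-0.02,-0.8,0,0,0,0]]'; python3 -m pendant '[[-0.02,-0.8,0,0,0,0],[-0.02,-0.8,0,0,0,0],[-0.02,-0.8,0,0,0,0],[-0.02,-0.8,0,0,0,0],[-0.02,-0.8,0,0,0,0]]'; python3 -m pendant '[[-0.02,-0.8,0,0,0,0],[-0.02,-0.8,0,0,0,0],[-0.02,-0.8,0,0,0,0],[-0.02,-0.8,0,0,0,0],[-0.02,-0.8,0,0,0,0]]'; python3 -m pendant '[[-0.02,-0.8,0,0,0,0],[-0.02,-0.8,0,0,0,0],[-0.02,-0.8,0,0,0,0],[-0.02,-0.8,0,0,0,0],[0,-0.5,0,0,0,0]]'; python3 -m pendant '[[0,0,0,0,0,0],[0,0,0,0,0,0],[0,0,0,0,0,0]]'
```

```text
clock: 15.82
tool_pos: [0.4692, 0.1326, 0.3344]
eef_rot: [-0.107, 0.994, -0.001, -0.001]
contact_force: [0.3, -0.3, -0.8]
opening: 0.161
finger_force: 40.0
clock: 16.23
tool_pos: [0.4927, 0.0354, 0.3344]
eef_rot: [-0.106, 0.994, -0.0, -0.002]
contact_force: [0.6, 0.5, -1.4]
opening: 0.155
finger_force: 40.0
clock: 16.65
tool_pos: [0.5161, -0.0616, 0.3343]
eef_rot: [-0.106, 0.994, 0.0, -0.002]
contact_force: [1.0, -0.3, 0.6]
opening: 0.155
finger_force: 40.0
clock: 17.07
tool_pos: [0.5376, -0.153, 0.3341]
eef_rot: [-0.105, 0.994, -0.0, -0.002]
contact_force: [-0.4, -0.8, -0.2]
opening: 0.155
finger_force: 40.0
clock: 17.32
tool_pos: [0.5383, -0.1481, 0.3354]
eef_rot: [-0.107, 0.994, 0.001, -0.0]
contact_force: [-0.3, 1.0, -0.5]
opening: 0.159
finger_force: 40.0
```

```bash
python3 -m pendant '[[0,0,0.5,0,0,0],[0,0,0.9,0,0,0],[0,0,0.9,0,0,0],[0,0,0.9,0,0,0],[0,0,0.9,0,0,0]]'; python3 -m pendant '[[0,0,0.9,0,0,0],[0,0,0.9,0,0,0],[0,0,0.9,0,0,0],[0,0,0.4,0,0,0],[0,0,0.2,0,0,0]]'; python3 -m pendant '[[0,0,0,0,0,0],[0,0,0,0,0,0],[0,0,0,0,0,0]]'; python3 m.py w8; python3 crop.py pics/w8.png 240 100 400 220 pics/c8.png
```

```text
clock: 17.73
tool_pos: [0.5386, -0.1476, 0.2327]
eef_rot: [-0.108, 0.994, 0.0, 0.0]
contact_force: [0.1, -1.1, -0.9]
opening: 0.154
finger_force: 40.0
clock: 18.15
tool_pos: [0.5377, -0.148, 0.1496]
eef_rot: [-0.108, 0.994, 0.001, -0.001]
contact_force: [-0.0, 1.1, 0.2]
opening: 0.156
finger_force: 40.0
clock: 18.4
tool_pos: [0.5397, -0.1495, 0.1521]
eef_rot: [-0.107, 0.994, -0.0, 0.001]
contact_force: [-0.4, 0.3, 0.6]
opening: 0.157
finger_force: 40.0
[ 0.5397 -0.1495  0.1521] [-0.1068  0.9943 -0.0003  0.0012] 0.0029613886278469274
holder top 1137 ((0.45029497146606445, 0.21848945319652557), (0.06034112721681595, 0.06285466253757477), 10.58173942565918) 0.04535922141231946
blue 151 ((0.5375152826309204, -0.15066400170326233), 0.01090024784207344) depth z 0.049016761266154896 mean [ 0.5373 -0.1507  0.048 ]
red 178 ((0.5291344523429871, -0.19157153367996216), 0.011193331331014633) depth z 0.04894310074091324 mean [ 0.5289 -0.1916  0.048 ]
unit top 7241 ((0.5530275106430054, -0.17501500248908997), (0.09091336280107498, 0.09125606715679169), 78.44136810302734) 0.0478923043391683
```

View pics/c8.png

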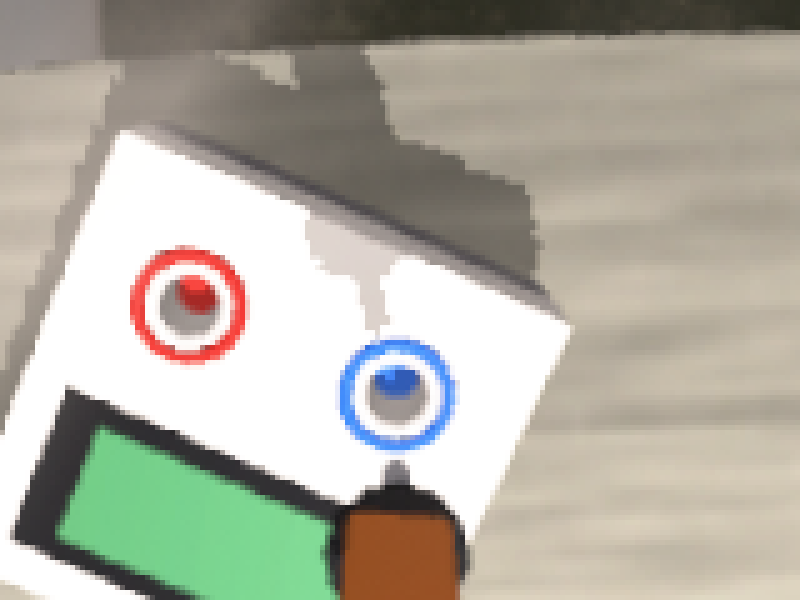

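The crop shows the ring centre at (397,394), the pin tip just below it at (397,~468), and the collar and handle below that. Laterally they line up; I'll compute the fore-aft offset.

```bash
python3 - <<'E'
from h import *
np.set_printoptions(precision=4,suppress=True)
st=r.get_state(); T=R.from_quat(st["eef_rot"]).inv(); t=st["tool_pos"]; print(t)
tip=plane("wrist",[[319.4,193.0],[319.4,194.2]],t[2]-.0662,st); ring=plane("wrist",[[319.4,178.8]],.048,st)
print("tip",tip,"ring",ring); print("tip-TCP tool mm",T.apply(tip-t)*1e3)
M=np.array([.5375,-.1506,.048]); print("mouth-tip units",T.apply(M-tip)/.025,"mouth-TCP",T.apply(M-t)/.025)
E
```

```text
[ 0.5396 -0.1496  0.1521]
tip [[ 0.5402 -0.1495  0.0859]
 [ 0.5412 -0.1493  0.0859]] ring [[ 0.5375 -0.1501  0.048 ]]
tip-TCP tool mm [[-0.4815  0.0839 66.2012]
 [-1.4988  0.0848 66.2036]]
mouth-tip units [[ 0.1198 -0.0195  1.5143]
 [ 0.1605 -0.0195  1.5142]] mouth-TCP [ 0.1006 -0.0161  4.1623]
```

```bash
python3 -m pendant '[[0.12,-0.02,0,0,0,0],[0,0,0.3,0,0,0],[0,0,0.4,0,0,0],[0,0,0.4,0,0,0],[0,0,0,0,0,0]]'; python3 -m pendant '[[0,0,0,0,0,0],[0,0,0,0,0,0]]';  python3 m.py w9; python3 crop.py pics/w9.png 270 120 390 210 pics/c9.png
```

```text
clock: 18.87
tool_pos: [0.5341, -0.1505, 0.1208]
eef_rot: [-0.107, 0.994, 0.001, -0.002]
contact_force: [-0.3, -0.0, -0.4]
opening: 0.157
finger_force: 40.0
clock: 19.03
tool_pos: [0.5358, -0.1506, 0.123]
eef_rot: [-0.107, 0.994, 0.0, -0.0]
contact_force: [-0.6, -0.6, -0.1]
opening: 0.157
finger_force: 40.0
[ 0.5358 -0.1506  0.123 ] [-0.1067  0.9943  0.0002 -0.0002] 0.01051133388194081
holder top 1173 ((0.4501743018627167, 0.2184792011976242), (0.060313817113637924, 0.06385095417499542), 10.503222465515137) 0.04534451959605762
blue 144 ((0.5374982357025146, -0.15032035112380981), 0.011121882125735283) depth z 0.04896328091922589 mean [ 0.5341 -0.151   0.048 ]
red 214 ((0.5290617942810059, -0.19143271446228027), 0.01116131991147995) depth z 0.04897409963119051 mean [ 0.529  -0.1913  0.048 ]
unit top 7827 ((0.5528990030288696, -0.17507153749465942), (0.09101599454879761, 0.0911729708313942), 78.33748626708984) 0.047824992800641286
```

View pics/c9.png

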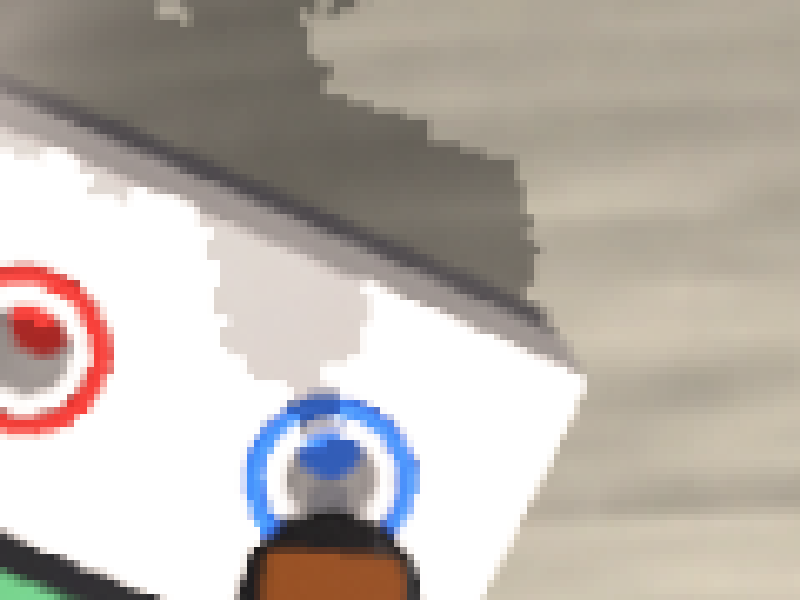

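The final crop shows the tip over the opening, laterally centred at crop x≈330, with ring centre (330,480). Descend and press.

```bash
python3 -m pendant '[[-0.02,0,0.15,0,0,0],[0,0,0.2,0,0,0],[0,0,0.2,0,0,0],[0,0,0.2,0,0,0],[0,0,0,0,0,0]]'; python3 -m pendant '[[0,0,0,0,0,0],[0,0,0,0,0,0]]'; python3 - <<'E'
from h import *
np.set_printoptions(precision=4,suppress=True)
st=r.get_state(); print(st["tool_pos"],st["contact_force"])
st,p,C=snap("scene","sc10"); g=(C[...,2]>.19)&(C[...,2]<.225)&(np.hypot(C[...,0]-.524,C[...,1]-.003)<.02); q=C[g]; print("post",len(q),q.mean(0),q[:,2].max())
E
```

```text
clock: 19.5
tool_pos: [0.5355, -0.1504, 0.1033]
eef_rot: [-0.107, 0.994, 0.0, -0.001]
contact_force: [0.1, 0.3, -0.5]
opening: 0.154
finger_force: 40.0
clock: 19.67
tool_pos: [0.5363, -0.1506, 0.1045]
eef_rot: [-0.107, 0.994, 0.0, -0.0]
contact_force: [-0.1, -0.2, -0.3]
opening: 0.151
finger_force: 40.0
[ 0.5363 -0.1506  0.1045] [-0.0684 -0.2325 -0.3484]
post 40 [0.52   0.0068 0.205 ] 0.21776067926424292
```

```bash
python3 -m pendant '[[0,0,0.12,0,0,0],[0,0,0.12,0,0,0],[0,0,0.1,0,0,0],[0,0,0.08,0,0,0],[0,0,0,0,0,0]]'; python3 -m pendant '[[0,0,0.04,0,0,0],[0,0,0.04,0,0,0],[0,0,0,0,0,0],[0,0,0,0,0,0]]'
```

```text
clock: 20.13
tool_pos: [0.5366, -0.1506, 0.094]
eef_rot: [-0.107, 0.994, -0.0, 0.0]
contact_force: [0.2, -0.9, 4.0]
opening: 0.155
finger_force: 40.0
clock: 20.47
tool_pos: [0.537, -0.1506, 0.0928]
eef_rot: [-0.107, 0.994, -0.0, 0.001]
contact_force: [0.2, 1.1, 8.2]
opening: 0.155
finger_force: 40.0
```

```bash
python3 -m pendant '[[0,0,0.06,0,0,0],[0,0,0,0,0,0],[0,0,0,0,0,0],[0,0,0,0,0,0],[0,0,0,0,0,0]]'; python3 -m pendant '[[0,0,0,0,0,0],[0,0,0,0,0,0],[0,0,0,0,0,0],[0,0,0,0,0,0],[0,0,0,0,0,0]]'; python3 -m pendant '[[0,0,0,0,0,0],[0,0,0,0,0,0],[0,0,0,0,0,0],[0,0,0,0,0,0],[0,0,0,0,0,0]]'
```

```text
clock: 20.88
tool_pos: [0.5377, -0.1506, 0.0924]
eef_rot: [-0.107, 0.994, -0.0, 0.002]
contact_force: [-2.1, 1.1, 15.8]
opening: 0.157
finger_force: 40.0
clock: 21.3
tool_pos: [0.5377, -0.1505, 0.0924]
eef_rot: [-0.107, 0.994, -0.0, 0.002]
contact_force: [-1.4, 0.5, 14.8]
opening: 0.155
finger_force: 40.0
clock: 21.72
tool_pos: [0.5377, -0.1506, 0.0923]
eef_rot: [-0.107, 0.994, -0.0, 0.002]
contact_force: [-1.5, 0.3, 16.0]
opening: 0.154
finger_force: 40.0
```

Steady at 15 N on the hard stop, with the tip at about 26 mm height, so the button is fully down.

```bash
python3 -c "
from plant import r
print(r.finish_job())"
```

```text
the job is handed in; nothing more can be done
None
```

The job is handed in: the weight hangs in the hook, let go, and the gripped stylus holds the blue button on its hard stop with about 15 N; the hand-in returned no verdict.

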